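Load a spare-parts carton into the empty lane of the roller shelf

TASK

Push the carton that stands on the loading plate into the empty lane of the roller shelf: with the fingertips square it up in front of the lane, then push it gently down between the two guide rails until it stands square against the end stop. Steer it so that neither the carton nor the gripper touches a rail, don't lift or tip it or shove it so that it runs off by itself, and leave the stored carton and the things on the bench alone.

Things in the scene. Friction and masses are not known exactly. Their poses are not given: they have to be found in the camera images.
- rack: Bench roller shelf 490 x 284 mm, fixed, origin on the bench under its middle, x = direction of travel. Bare loading plate at x -245 to -47 mm, top 45 mm above the bench, no rails; then, to x = +230 mm, two lanes of free-turning rollers (20 mm thick, tops level with the plate) centred at y = +66 and -66 mm, each 126 mm wide between rails. One is empty, one holds a carton at its end.
- carton: Closed cardboard carton to be loaded, 130 (x) x 100 (y) x 70 mm (z), 0.35 to 0.7 kg, loose on the loading plate, anywhere across it, its x axis up to 20 degrees askew from the rack's. Origin: centre of its underside. Too wide to grasp. It slides on the plate with ordinary friction and stops when the push stops; on the rollers it runs much more easily.
- free_place: The free place at the end of the empty lane. Origin: where the centre of the carton's underside lies when the carton stands in the middle of the lane, 1 mm short of the end stop; axes as the rack's.
- stored_carton: An identical carton already stored at the end of the other lane (130 x 100 x 70 mm, origin at the centre of its underside). To be left alone.
- rail_near: Steel guide rail, upright strip 6 mm thick, top 75 mm above the bench (30 mm above the rollers), from x = -45 to +230 mm of the rack's frame, on the outer side of the lane at rack y = +66 mm. Origin: on the bench below the middle of the strip's thickness, at rack x = 0, y = +132 mm; axes as the rack's.
- rail_mid: The like guide rail between the two lanes (6 mm thick); origin at rack x = 0, y = 0.
- rail_far: The like guide rail on the outer side of the lane at rack y = -66 mm; origin at rack x = 0, y = -132 mm.
- end_stop: Upright steel plate across the ends of both lanes, its top 85 mm above the bench. Its face that the cartons stand against lies at rack x = +230 mm. Origin: that of the rack.
- piston: Loose aluminium piston, 46 mm across and 41 mm high, standing on the bench. To be left alone. Origin: centre of its underside.
- grease_tin: Loose round tin, 70 mm across and 75 mm high, standing on the bench. To be left alone. Origin: centre of its underside.
- screwdriver: Loose screwdriver, 200 mm long, lying on the bench along its own x axis. To be left alone.
Things that resemble listed ones, but are neither listed nor needed, are in the scene too. What is shaped like the carton but black or yellow is not meant.

How it is judged:
At the end, for the whole second after the job is handed in: The carton is at rest in the empty lane, within 5 mm of the free place along the lane (so at most 6 mm short of the end stop) and 13 mm across it, flat on the rollers, square to the lane within 0.06 rad; the stored carton is where it was (8 mm) (x of carton in the frame of free_place between -0.005 and 0.005 m and y of carton in the frame of free_place between -0.013 and 0.013 m and z of carton in the frame of free_place below 0.006 m and angle between the x axis of carton and the x axis of rack, either way round below 0.06 rad and linear speed of carton below 0.01 m/s and distance of stored_carton from where it was at the start of the episode below 0.008 m); the robot touches nothing.
It fails at once if something touches a guide rail (contact force between any of rail_near, rail_mid, rail_far and anything else above 0.3 N).
It fails at once if the carton is lifted off the shelf, tipped or pushed off it (height (world z) of carton above 0.055 m or height (world z) of carton below 0.035 m or angle between carton's own z axis and vertical above 0.15 rad).
It fails at once if the carton is shoved so fast that it runs free (linear speed of carton above 0.3 m/s).
It fails at once if the carton is rammed against the end stop (contact force between carton and end_stop above 30 N).
It fails at once if the stored carton or a thing on the bench is disturbed (distance of stored_carton from where it was at the start of the episode above 0.008 m or distance of any of piston, grease_tin, screwdriver from where it was at the start of the episode above 0.015 m).
It also fails if it takes over 72 s, if anything falls off the work surface, if the arm or the gripper's body presses on something with over 40 N, if the wrist force passes 120 N, or if a joint passes its speed limit or range.

ROBOT

A 6-joint arm with a two-finger parallel gripper is mounted at the origin on the work surface. World frame = base frame: x ahead of the robot, y to its left, z up, the work surface at z = 0. Lengths are in m, angles in rad, forces in N, time in s.
With the tool pointing down it reaches from about 0.325 to 0.85 m from the base axis. Payload 4.4 kg.
Tool frame: the origin (TCP) lies between the finger pads; the fingertips stand 25 mm ahead of it and the grasp point (between the pads) lies 6 mm ahead of it; y points along the fingers, x is the direction in which the jaws open and shut, and the axes are right-handed (so a half turn about y gives the same grasp; the last joint's range is limited). The gripper opens to 94 mm and grips with 3 to 60 N. Pads are 16 mm wide; open, the fingers measure 119 mm over their backs; the gripper's body (75 mm by 177 mm) begins 78 mm behind the grasp point.
Start: joints at [-1.321, 0.207, 1.542, -0, 1.393, -0.15], TCP at [0.224, -0.529, 0.23] pointing down, gripper open.
Joint ranges: [-2.73, 2.73], [-0.86, 2.22], [0.23, 2.46], [-1.11, 4.25], [0.08, 2.63], [-2.82, 2.82]. Speed limits (rad/s): [2.79, 2.79, 3.14, 3.14, 3.14, 3.14].

INTERFACE

Orientations are given as a unit quaternion [w, x, y, z].
In Python, from cell import bot gives the robot as it stands.
- The arm moves only by the tool carry_out, never from a script. Its argument "moves" is a list that holds one entry, the list of rows, each a list of 7 numbers: the turn, a rotation vector about the tool's x, y, z in rad, then the shift along the tool's x, y, z in mm, then the closure, from 0 (fully open) to 1 (shut). In form: [[[rx, ry, rz, tx, ty, tz, grip], ...]]. A call has 1 to 8 rows; each row is the pose to reach, as a shift and turn from the pose measured when the call began, along the tool's axes at that moment; what a row does not reach only later rows make up. A row lasts 1/10 s, in which the tool goes at most 50 mm and 8.59 degrees, less where a joint would pass 70% of its speed; a pose out of reach is approached as far as the arm can. A call with a gripper value outside its range is refused whole. The fingers move at their own pace and stop on an object; "squeeze" is the grip in N (left out, the last holds). Time passes only in rows, so rows that repeat a pose let the fingers close. It gives the time, the measured TCP pose, the force and the opening at its end, in the units of the state.
- bot.state(): the state, without advancing time (a new reading comes with each control period).
- bot.grab_frame(name): name is "scene" or "top" or "wrist"; returns a dict with "frame" (400x640x3 uint8, red, green, blue), "fovy" (degrees; the focal length in pixels is half the picture's height over the tangent of half this angle, whatever the lens; pixels are square), "cx", "cy" (the principal point, pixels), "R" (3x3) and "t" (3): a world point X has camera coordinates R X + t. Camera axes: x right, y down, z forward; pixel columns grow to the right and rows downward; lengths in m; the calibration is good to about 2 mm. A picture is of the moment at which its call begins. There is no depth.
- bot.hand_in(): hands the job in, once; it reports no verdict.
Trained networks look in the newest picture that a camera, given by its name, has taken for a name from the list of things; names that differ only in an ending like _2 or _b are one class to them, and where a whole thing is asked for, a point or a joint stands for the part that bears it (a point fixed in the world has none). Each returns a list of dicts, best first, with "confidence" (0 to 1); they miss things now and then, are a little off and sometimes report something else, mostly with a low value. They report only what shows in the picture. A call takes as long as a camera call. They do not tell look-alikes from the thing itself.
- bot.outline_of(label, camera): "pixels" (400x640 bool, what is visible of it) and "extent" ([left, top, right, bottom] in pixels, round what is visible of it).
The state is a dict: "clock": time; "q": joint angles; "joint_velocities": joint speeds; "tau": joint torques, N m; "tool_pos": TCP position; "ee_rot": TCP orientation; "force": force on the tool from outside, world axes, zero at the start; "wrist_torque": the same for the moment, N m; "grip_width": finger opening in m.
Only numpy, scipy, OpenCV 4.12 (cv2) and the standard library are available. Lean on these libraries where they do the work, as an engineer would, in place of code of your own. Each camera call takes 0.05 s, during which the arm holds its last target.

## Working session

There is one attempt and no reset: what is moved stays moved. The work goes in short steps, Python scripts to look and compute and a tool call to move; the robot and the scene stay as the last step left them, time stands still between calls to the robot, and variables do not carry over. Pictures are saved under pics/ and viewed, and the job is handed in when it is done.

Besides the shell and the picture viewer there is one more tool, called after "Request:" by a JSON object that holds its "op" and its "data", one argument or row to a line. carry_out: Moves the arm, as the interface text tells. Its arguments: {"type":"object","properties":{"moves":{"type":"array","items":{"type":"array","items":{"type":"array","items":{"type":"number"}}}},"squeeze":{"type":"number"}},"required":["moves"]}

```bash
ls; mkdir -p pics
python3 - <<'E'
from cell import bot
import cv2
print(bot.state())
for n in ("scene","top","wrist"):
    f=bot.grab_frame(n)
    cv2.imwrite(f"pics/{n}0.png",f["frame"][:,:,::-1])
    print(n,f["fovy"],f["cx"],f["cy"],f["R"],f["t"])
E
```

```text
pics
{'clock': 0.0, 'q': array([-1.32048804e+00,  2.07419145e-01,  1.54293812e+00,  1.36338495e-05,
        1.39350614e+00, -1.50503178e-01]), 'joint_velocities': array([-0.00083199,  0.0016212 ,  0.00023825,  0.00088993, -0.00190429,
       -0.00016777]), 'tau': array([-2.49091849e-03, -3.70879054e+01, -2.81418622e+01,  6.96046581e-02,
        3.61284614e-02, -1.55540170e-04]), 'tool_pos': array([ 0.22414912, -0.52869641,  0.22929876]), 'ee_rot': array([ 0.59006775, -0.58898339,  0.39105204, -0.38986781]), 'force': array([-0.14809438, -0.7535083 ,  0.01163158]), 'wrist_torque': array([0.05640846, 0.02842477, 0.03382317]), 'grip_width': 0.09410654234102053}
scene 51.1384069002724 318.4551193642855 209.1904711563 [[ 0.79293205  0.60913407 -0.01464386]
 [ 0.4236527  -0.56843902 -0.7052627 ]
 [-0.43792368  0.55302149 -0.70879481]] [-0.35393074 -0.23595049  1.64586102]
top 45.70527052084817 319.8389749755448 201.4385193069669 [[-1.94748785e-02 -9.99805194e-01 -3.20972552e-03]
 [-9.88779842e-01  1.97354782e-02 -1.48070712e-01]
 [ 1.48105213e-01  2.90052748e-04 -9.88971568e-01]] [-0.05655046  0.50193089  1.49738877]
wrist 62.7814237254685 320.43426845541524 197.83888443636258 [[ 0.39025155 -0.92070367 -0.00291295]
 [-0.88767523 -0.37708814  0.26426733]
 [-0.24441034 -0.10054498 -0.96444507]] [-0.57387261 -0.02810095  0.3923476 ]
```

View pics/scene0.png

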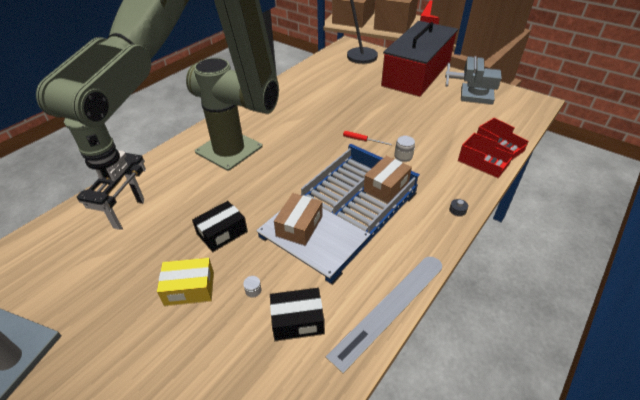

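View pics/top0.png

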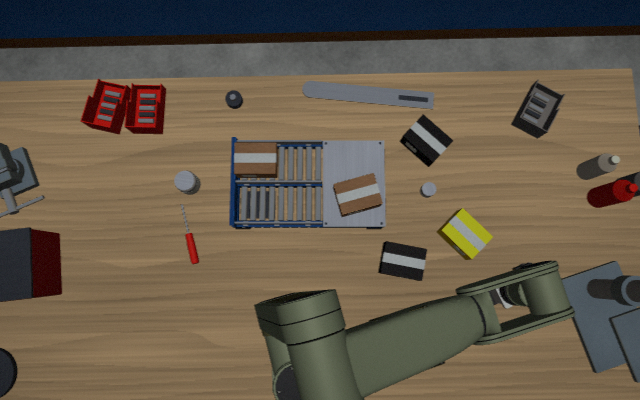

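View pics/wrist0.png

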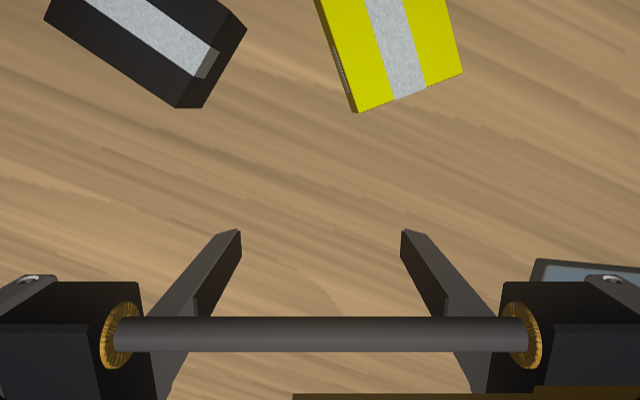

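The brown carton on the plate is at top (358,194). These could be mistaken for it: the stored carton, also brown, at (255,160) in the lane, black boxes at (427,140) and (403,260), and the yellow box at (466,233). By the description, the brown one on the plate is the target. The empty lane is the lower one, nearer the robot, and the direction of travel is image-left. Next I'll measure.

```bash
cat > h.py <<'E'
from cell import bot
import numpy as np, cv2
def cam(n):
    f=bot.grab_frame(n); F=200/np.tan(np.radians(f["fovy"])/2)
    f["K"]=np.array([[F,0,f["cx"]],[0,F,f["cy"]],[0,0,1]]);f["R"]=np.array(f["R"]);f["t"]=np.array(f["t"]);return f
def proj(f,X):
    c=np.atleast_2d(X)@f["R"].T+f["t"]; p=c@f["K"].T; return p[:,:2]/p[:,2:]
def ray(f,uv,z):
    uv=np.atleast_2d(uv); d=np.c_[uv,np.ones(len(uv))]@np.linalg.inv(f["K"]).T@f["R"]
    C=-f["R"].T@f["t"]; return C+d*((z-C[2])/d[:,2])[:,None]
E
python3 - <<'E'
from h import *
for n in("top","scene"):
    f=cam(n); im=f["frame"][:,:,::-1].copy()
    for l in ("rack","carton","stored_carton","rail_near","rail_mid","rail_far","piston","grease_tin","screwdriver"):
        for o in bot.outline_of(l,n)[:4]:
            m=o["pixels"].astype(np.uint8); c,_=cv2.findContours(m,0,2)
            r=cv2.minAreaRect(np.vstack(c)); print(n,l,round(o["confidence"],2),o["extent"],r, m.sum())
    crop=im[120:250,220:400] if n=="top" else im[130:290,240:440]
    cv2.imwrite(f"pics/{n}crop.png",cv2.resize(crop,None,fx=4 if n=="top" else 3.7,fy=4 if n=="top" else 3.7,interpolation=cv2.INTER_CUBIC))
E
```

```text
top rack 0.64 [227.8, 138.4, 386.3, 229.0] ((307.0, 182.99996948242188), (155.99996948242188, 91.99998474121094), 0.0) 9630
top carton 0.89 [376.8, 244.1, 427.2, 282.1] ((401.9632873535156, 260.21099853515625), (46.3477897644043, 33.92555236816406), 9.865806579589844) 1497
top carton 0.74 [333.6, 175.2, 381.6, 216.0] ((357.1796569824219, 194.6053466796875), (34.91836929321289, 43.96348571777344), 75.3791275024414) 1497
top carton 0.69 [400.9, 113.2, 452.7, 171.2] ((425.4955749511719, 140.4336395263672), (41.203575134277344, 36.499969482421875), 41.18592834472656) 1468
top carton 0.65 [437.3, 209.9, 490.1, 259.4] ((464.5000305175781, 234.5), (43.84061813354492, 35.35533905029297), 45.0) 1527
top stored_carton 0.65 [234.3, 140.9, 279.4, 180.4] ((255.5, 160.0), (34.0, 43.0), 90.0) 1520
top stored_carton 0.17 [420.3, 179.9, 435.2, 196.7] ((427.5, 189.0), (14.0, 15.0), 90.0) 182
top rail_near 0.84 [236.6, 219.2, 318.9, 228.4] ((277.0, 223.0), (6.0, 80.0), 90.0) 230
top rail_mid 0.88 [236.5, 178.9, 321.0, 187.7] ((278.5, 182.5), (5.0, 83.0), 90.0) 300
top rail_far 0.92 [232.6, 139.3, 324.6
[... 1994 characters left out ...]
140
scene rail_far 0.61 [365.0, 178.3, 415.6, 233.2] ((391.50006103515625, 205.50003051757812), (7.071069717407227, 69.29645538330078), 45.0) 363
scene rail_far 0.5 [346.2, 143.3, 417.3, 189.8] ((382.0352783203125, 165.4237518310547), (78.09256744384766, 15.628596305847168), 24.842390060424805) 531
scene piston 0.71 [238.3, 277.3, 261.9, 300.3] ((251.9038543701172, 286.5191955566406), (21.376659393310547, 16.86598777770996), 78.69007110595703) 319
scene grease_tin 0.97 [394.3, 135.0, 414.8, 161.4] ((404.5, 148.5), (25.0, 19.0), 90.0) 434
scene screwdriver 0.54 [345.8, 133.4, 365.6, 139.3] ((354.058837890625, 135.76470947265625), (20.858062744140625, 5.820854663848877), 14.03624439239502) 106
```

View pics/topcrop.png

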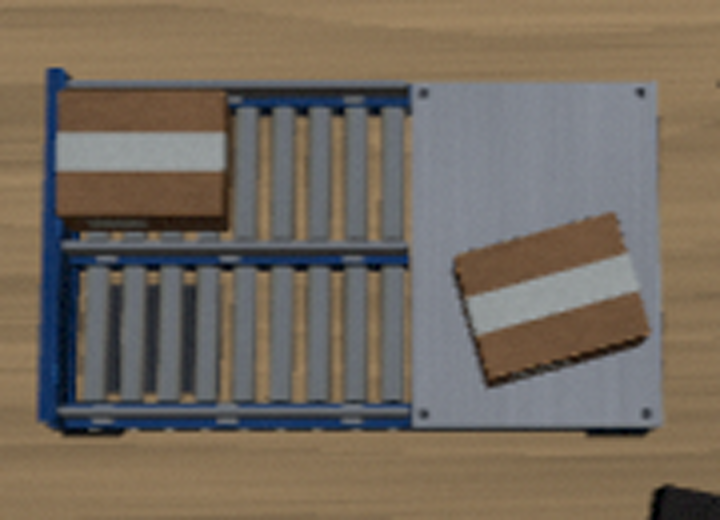

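View pics/scenecrop.png

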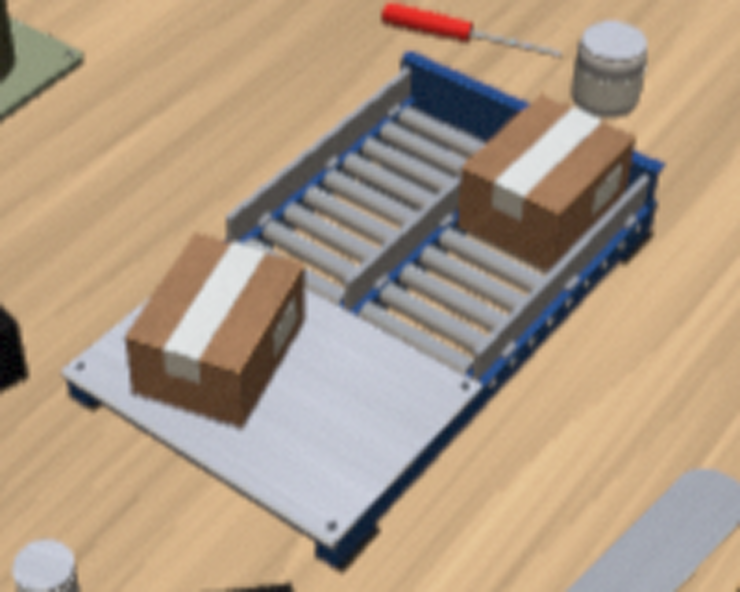

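```bash
cat > fit.py <<'E'
from h import *
from scipy.optimize import least_squares
def fit(obs,x0):  # obs: list of (cam, model pts Nx3, px Nx2)
    def pts(p,M):
        c,s=np.cos(p[2]),np.sin(p[2]); M=np.array(M,float); return np.c_[p[0]+c*M[:,0]-s*M[:,1],p[1]+s*M[:,0]+c*M[:,1],M[:,2]]
    fun=lambda p: np.concatenate([(proj(f,pts(p,M))-np.array(u)).ravel() for f,M,u in obs])
    r=least_squares(fun,x0,loss="soft_l1"); return r.x,r.fun.reshape(-1,2)
E
cat > m1.py <<'E'
from fit import *
T=cam("top");S=cam("scene")
tc=lambda a:np.array(a)/4+[220,120]-.375; sc=lambda a:np.array(a)/3.7+[240,130]-.36
z=.045
Mt=[[-.047,-.142,z],[-.245,-.142,z],[-.245,.142,z],[-.047,.142,z]]
ut=tc([[411,84],[657,82],[661,428],[411,428]])
Ms=[[-.245,.142,z],[-.245,-.142,z],[-.047,-.142,z]]
us=sc([[62,372],[335,548],[483,383]])
for o in ([(T,Mt,ut)],[(S,Ms,us)],[(T,Mt,ut),(S,Ms,us)]):
    p,e=fit(o,[.5,-.2,1.57]); print("rack",p.round(4),e.round(1).tolist())
h=.115
Ct=[[.065,-.05,h],[-.065,-.05,h],[-.065,.05,h],[.065,.05,h]]
vt=tc([[454,257],[615,212],[648,330],[488,375]])
Cs=[[.065,.05,h],[.065,-.05,h],[-.065,-.05,h],[-.065,.05,h],[-.065,-.05,z],[-.065,.05,z],[.065,-.05,z]]
vs=sc([[198,235],[304,268],[240,374],[128,340],[240,428],[133,392],[300,328]])
for o in ([(T,Ct,vt)],[(S,Cs,vs)],[(T,Ct,vt),(S,Cs,vs)]):
    q,e=fit(o,[.5,-.3,1.7]); print("carton",q.round(4),e.round(1).tolist())
R=lambda a:np.array([[np.cos(a),-np.sin(a)],[np.sin(a),np.cos(a)]])
print("carton in rack",R(-p[2])@(q[:2]-p[:2]),np.degrees(q[2]-p[2]))
# overlay
def P(p,M):
    M=np.array(M); return np.c_[M[:,:2]@R(p[2]).T+p[:2],M[:,2]]
for f,n,(x0,y0,x1,y1) in((T,"t",(220,120,400,250)),(S,"s",(240,130,440,290))):
    im=cv2.resize(f["frame"][y0:y1,x0:x1,::-1],None,fx=4,fy=4)
    for pp,M,c in [(p,Mt,(0,255,0)),(q,Ct,(0,0,255)),(q,[[a,b,z] for a,b,_ in Ct],(255,0,255))]+[(p,[[-.045,y-.003,.075],[.23,y-.003,.075],[.23,y+.003,.075],[-.045,y+.003,.075]],(0,255,255)) for y in(.132,0,-.132)]+[(p,[[x+.23-.066,y-.066,h] for x,y in((-.065,-.05),(.065,-.05),(.065,.05),(-.065,.05))],(255,255,0))]:
        u=((proj(f,P(pp,M))-[x0,y0]+.5)*4).round().astype(int); cv2.polylines(im,[u],True,c,1)
    cv2.imwrite(f"pics/ov_{n}.png",im)
E
python3 m1.py
python3 -c "
from scipy.spatial.transform import Rotation as R
print(R.from_quat([ -0.58898339,  0.39105204, -0.38986781,0.59006775]).as_matrix().round(4))"
```

```text
rack [ 0.5611 -0.03    1.5496] [[0.4, -0.3], [-0.7, 0.2], [-0.1, 0.1], [0.3, -0.0]]
rack [ 0.5623 -0.0301  1.5591] [[-0.0, 0.1], [0.2, -0.9], [-0.2, 1.0]]
rack [ 0.5615 -0.0296  1.5548] [[0.1, -0.5], [-1.1, -0.2], [-0.0, -0.4], [0.4, -0.2], [-0.2, -0.4], [-0.3, -1.2], [-0.6, 0.8]]
carton [ 0.5133 -0.1827  1.8208] [[-0.4, -0.8], [-0.2, -0.6], [0.8, 0.7], [-0.0, 0.7]]
carton [ 0.5141 -0.1837  1.8122] [[-0.4, -0.5], [0.6, -0.6], [-0.3, 0.2], [-1.3, -0.6], [0.6, 1.5], [-0.5, 1.2], [1.9, -0.9]]
carton [ 0.5136 -0.1832  1.8158] [[-0.2, -1.1], [0.0, -0.6], [0.8, 0.7], [-0.0, 0.5], [-0.5, -0.6], [0.6, -0.9], [-0.2, -0.0], [-1.2, -0.8], [0.7, 1.3], [-0.4, 1.1], [1.8, -1.1]]
carton in rack [-0.15428043  0.04534099] 14.956890198995376
[[ 3.902e-01 -5.000e-04  9.207e-01]
 [-9.207e-01  2.200e-03  3.902e-01]
 [-2.200e-03 -1.000e+00  4.000e-04]]
```

```bash
sleep 1
```

```text
(no output)
```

View pics/ov_t.png

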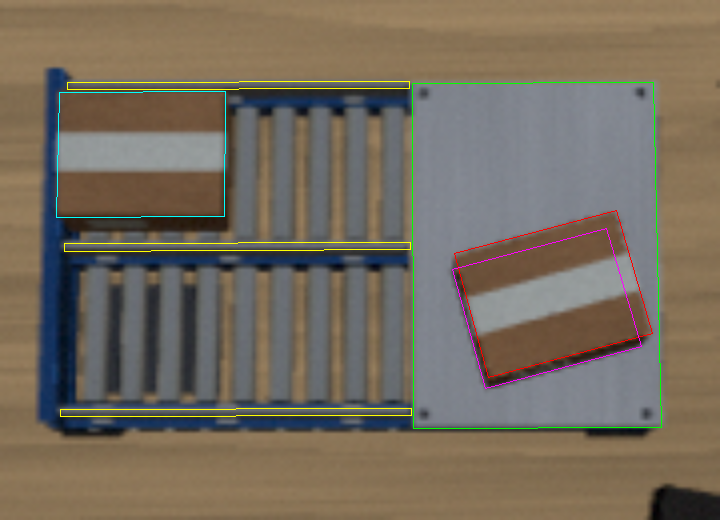

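View pics/ov_s.png

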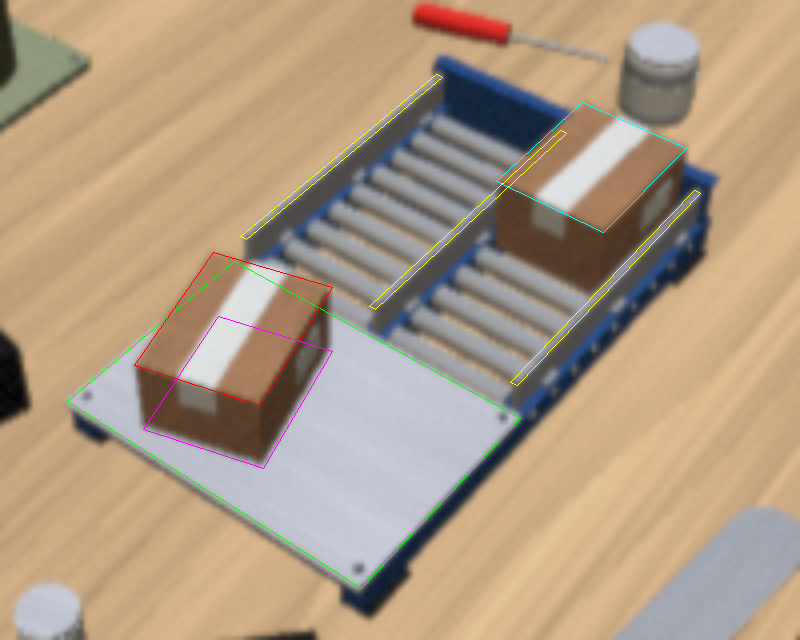

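```bash
cat > go.py <<'E'
import sys
from fit import *
from scipy.spatial.transform import Rotation as Ro
RK=np.array([.5615,-.0296]);YAW=1.5548
def r2w(x,y): c,s=np.cos(YAW),np.sin(YAW); return RK+[c*x-s*y,s*x+c*y]
def w2r(w): c,s=np.cos(YAW),np.sin(YAW); d=np.array(w)[:2]-RK; return np.array([c*d[0]+s*d[1],-s*d[0]+c*d[1]])
def cur():
    s=bot.state(); q=s["ee_rot"]; return s,np.array(s["tool_pos"]),Ro.from_quat([q[1],q[2],q[3],q[0]])
def toolR(a): # jaw axis x at world angle a, y down
    x=np.array([np.cos(a),np.sin(a),0]); y=np.array([0,0,-1.]); return Ro.from_matrix(np.c_[x,y,np.cross(x,y)])
def go(x,y,z,mode,skew=0):
    s,p,R=cur(); a=YAW+(np.pi if mode=="side" else -np.pi/2)+skew
    T=np.r_[r2w(x,y),z]; rv=(R.inv()*toolR(a)).as_rotvec(); d=R.inv().apply(T-p)*1000
    print("clock",round(s["clock"],2),"force",s["force"].round(1),"rack pos",w2r(p).round(4),"z",p[2].round(4)); print("turn",rv.round(4),"shift",d.round(1),"dist",np.linalg.norm(d).round(1))
if __name__=="__main__":
    a=sys.argv; go(float(a[1])/1e3,float(a[2])/1e3,float(a[3])/1e3,a[4],float(a[5]) if len(a)>5 else 0)
E
python3 go.py -148 -58 229 side; python3 go.py -148 -58 90 side
```

```text
clock 1.25 force [0.7 0.  0.7] rack pos [-0.5052  0.3291] z 0.2305
turn [-0.      0.4168  0.    ] shift [-169.9    1.5  498.6] dist 526.7
clock 1.25 force [0.7 0.  0.7] rack pos [-0.5052  0.3291] z 0.2305
turn [-0.      0.4168  0.    ] shift [-169.9  140.5  498.6] dist 545.1
```

Request:
{"op": "carry_out", "data": {
  "moves": [
    [[0, 0.05, 0, -15, 0, 45, 0.25], [0, 0.1, 0, -31, 0, 91, 0.25], [0, 0.15, 0, -46, 0, 136, 0.25], [0, 0.2, 0, -62, 0, 181, 0.25], [0, 0.25, 0, -77, 0, 226, 0.25], [0, 0.3, 0, -93, 0, 272, 0.25], [0, 0.35, 0, -108, 0, 317, 0.25], [0, 0.4, 0, -124, 0, 363, 0.25]]
  ]
}}

```text
clock: 2.05
tool_pos: [0.5115, -0.2723, 0.2307]
ee_rot: [-0.5, 0.5, -0.5, 0.501]
force: [-0.5, -0.5, -0.4]
grip_width: 0.0701
```

```bash
python3 go.py -148 -58 229 side; python3 go.py -148 -58 90 side
```

```text
clock 2.05 force [-0.5 -0.5 -0.4] rack pos [-0.2434  0.0461] z 0.2307
turn [-0.0004  0.0146  0.0005] shift [-93.9   1.7 105.5] dist 141.3
clock 2.05 force [-0.5 -0.5 -0.4] rack pos [-0.2434  0.0461] z 0.2307
turn [-0.0004  0.0146  0.0005] shift [-94.  140.7 105.5] dist 199.4
```

Request:
{"op": "carry_out", "data": {
  "moves": [
    [[0, 0.01, 0, -30, 0, 34, 0.25], [0, 0.015, 0, -60, 0, 68, 0.25], [0, 0.015, 0, -94, 2, 105.5, 0.25], [0, 0.015, 0, -94, 30, 105.5, 0.25], [0, 0.015, 0, -94, 65, 105.5, 0.25], [0, 0.015, 0, -94, 95, 105.5, 0.25], [0, 0.015, 0, -94, 110, 105.5, 0.25], [0, 0.015, 0, -94, 110, 105.5, 0.25]]
  ]
}}

```text
clock: 2.85
tool_pos: [0.6152, -0.1776, 0.1176]
ee_rot: [0.495, -0.497, 0.506, -0.502]
force: [-0.1, -0.3, 0.0]
grip_width: 0.0704
```

```bash
python3 go.py -148 -58 90 side
python3 - <<'E'
from h import *
for n in("top","scene","wrist"):
    f=cam(n); im=f["frame"][:,:,::-1]
    if n=="top": im=cv2.resize(im[120:250,220:400],None,fx=4,fy=4)
    if n=="scene": im=cv2.resize(im[130:290,240:440],None,fx=4,fy=3.7)
    cv2.imwrite(f"pics/b_{n}.png",im)
E
```

```text
clock 2.85 force [-0.1 -0.3  0. ] rack pos [-0.1471 -0.056 ] z 0.1176
turn [ 0.0051 -0.0004 -0.0019] shift [ 0.9 27.6  2.1] dist 27.7
```

View pics/b_wrist.png

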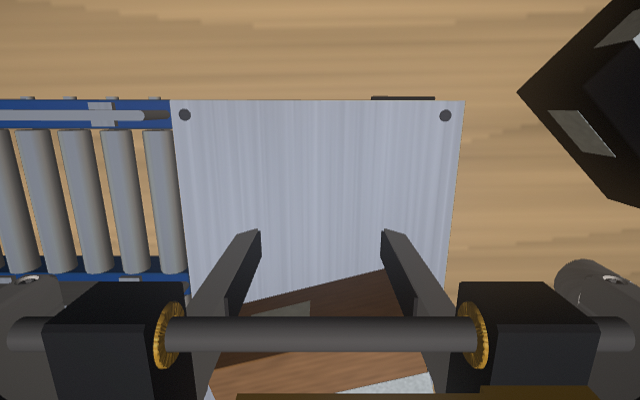

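View pics/b_scene.png

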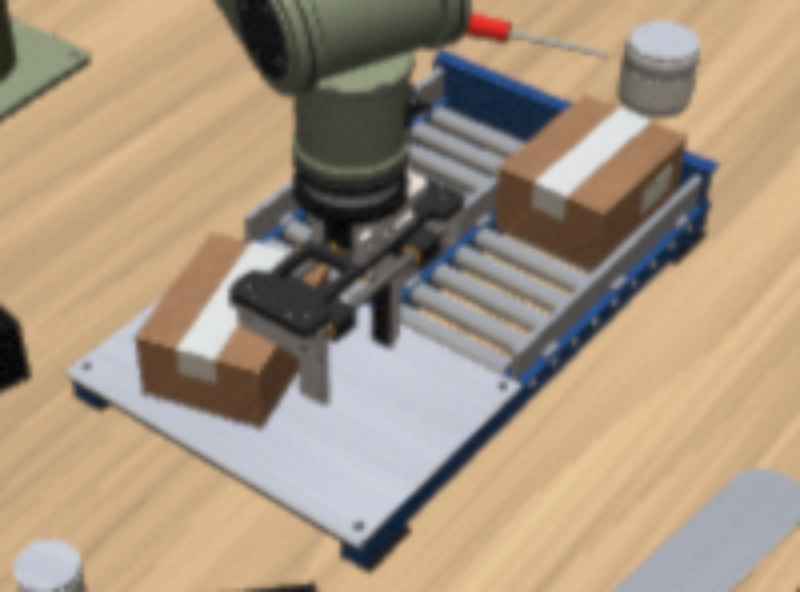

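Request:
{"op": "carry_out", "data": {
  "moves": [
    [[0.005, 0, 0, 1, 15, 0, 0.25], [0.005, 0, 0, 1, 29, 0, 0.25], [0.005, 0, 0, 1, 29, -6, 0.25], [0.005, 0, 0, 1, 29, -14, 0.25], [0.005, 0, 0, 1, 29, -21, 0.25], [0.005, 0, 0, 1, 29, -26, 0.25], [0.005, 0, 0, 1, 29, -31, 0.25], [0.005, 0, 0, 1, 29, -36, 0.25]]
  ]
}}

```text
clock: 3.8
tool_pos: [0.583, -0.1801, 0.0942]
ee_rot: [-0.498, 0.494, -0.501, 0.508]
force: [2.8, -1.4, -0.6]
grip_width: 0.0705
```

```bash
python3 go.py -148 0 88 side
```

```text
clock 3.8 force [ 2.8 -1.4 -0.6] rack pos [-0.1501 -0.0239] z 0.0942
turn [-0.0112 -0.0005  0.0029] shift [ -2.1   6.  -24. ] dist 24.8
```

Request:
{"op": "carry_out", "data": {
  "moves": [
    [[-0.01, 0, 0, -2, 3, -4, 0.25], [-0.01, 0, 0, -2, 5, -8, 0.25], [-0.01, 0, 0, -2, 5, -12, 0.25], [-0.01, 0, 0, -2, 5, -16, 0.25], [-0.01, 0, 0, -2, 5, -20, 0.25], [-0.01, 0, 0, -2, 5, -24, 0.25], [-0.01, 0, 0, -2, 5, -27, 0.25], [-0.01, 0, 0, -2, 5, -28, 0.25]]
  ]
}}

```text
clock: 4.6
tool_pos: [0.5548, -0.1778, 0.0889]
ee_rot: [-0.495, 0.496, -0.503, 0.505]
force: [3.2, -1.5, 1.9]
grip_width: 0.0703
```

```bash
python3 go.py -148 8 88 side
python3 - <<'E'
from h import *
for n in("top","scene"):
    f=cam(n); im=f["frame"][:,:,::-1]
    if n=="top": im=cv2.resize(im[120:250,220:400],None,fx=4,fy=4)
    if n=="scene": im=cv2.resize(im[130:290,240:440],None,fx=4,fy=3.7)
    cv2.imwrite(f"pics/c_{n}.png",im)
E
```

```text
clock 4.6 force [ 3.2 -1.5  1.9] rack pos [-0.1482  0.0044] z 0.0889
turn [-0.0011 -0.0007  0.003 ] shift [-0.2  0.9 -3.6] dist 3.8
```

View pics/c_scene.png

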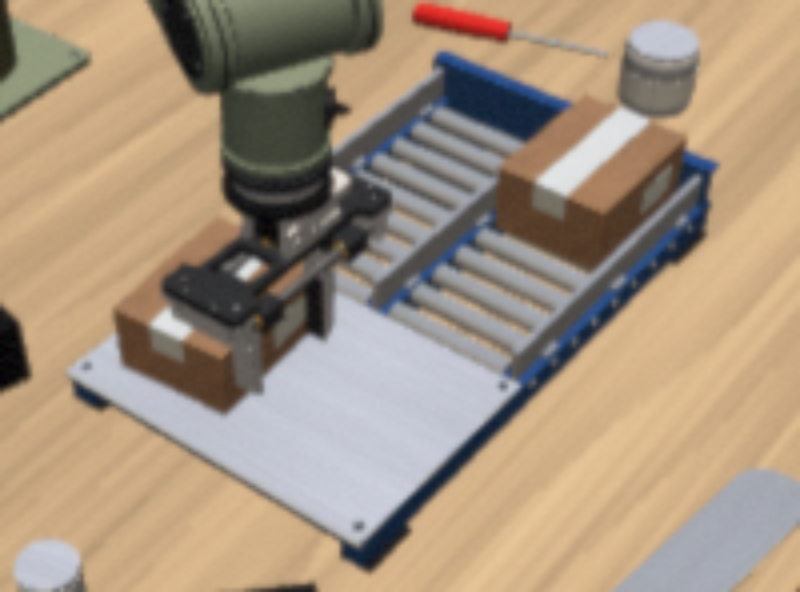

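View pics/c_top.png

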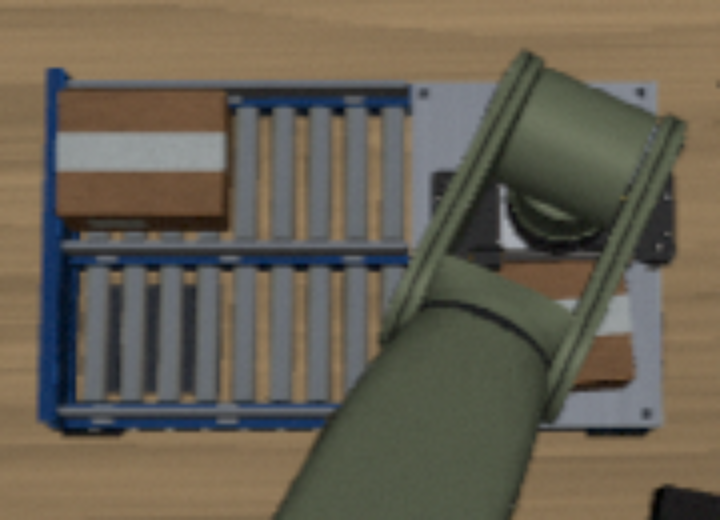

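Request:
{"op": "carry_out", "data": {
  "moves": [
    [[0, 0, 0, 0, 0, -2, 0.25], [0, 0, 0, 0, 0, -4, 0.25], [0, 0, 0, 0, 0, -4, 0.25], [0, 0, 0, 0, 0, 5, 0.25], [0, 0, 0, 0, 0, 20, 0.25], [0, 0, 0, 0, -30, 25, 0.25], [0, 0, 0, 0, -70, 25, 0.25], [0, 0, 0, 0, -100, 25, 0.25]]
  ]
}}

```text
clock: 5.5
tool_pos: [0.5787, -0.1766, 0.1889]
ee_rot: [0.495, -0.497, 0.505, -0.503]
force: [0.4, -0.7, 0.4]
grip_width: 0.0701
```

```bash
python3 go.py -260 66 190 rear
```

```text
clock 5.5 force [ 0.4 -0.7  0.4] rack pos [-0.1467 -0.0196] z 0.1889
turn [ 0.003  -1.5717 -0.0028] shift [113.3  -0.8 -85.5] dist 142.0
```

Request:
{"op": "carry_out", "data": {
  "moves": [
    [[0, -0.14, 0, 20, 0, -15, 0.35], [0, -0.28, 0, 40, 0, -30, 0.35], [0, -0.42, 0, 60, 0, -45, 0.35], [0, -0.56, 0, 80, 0, -60, 0.35], [0, -0.7, 0, 100, 0, -75, 0.35], [0, -0.84, 0, 113, 0, -85, 0.35], [0, -0.98, 0, 113, 0, -85, 0.35], [0, -1.12, 0, 113, 0, -85, 0.35]]
  ]
}}

```text
clock: 6.3
tool_pos: [0.4902, -0.2873, 0.1875]
ee_rot: [0.689, -0.687, 0.166, -0.159]
force: [0.5, 0.8, 0.1]
grip_width: 0.061
```

```bash
python3 go.py -260 66 190 rear;python3 go.py -260 66 90 rear
```

```text
clock 6.3 force [0.5 0.8 0.1] rack pos [-0.2588  0.0672] z 0.1875
turn [-0.0022 -0.4477 -0.009 ] shift [ 1.6 -2.5 -0.5] dist 3.0
clock 6.3 force [0.5 0.8 0.1] rack pos [-0.2588  0.0672] z 0.1875
turn [-0.0022 -0.4477 -0.009 ] shift [ 2.5 97.5 -0.6] dist 97.6
```

Request:
{"op": "carry_out", "data": {
  "moves": [
    [[0, -0.13, 0, 1, 0, 0, 0.35], [0, -0.26, 0, 2, 0, 0, 0.35], [0, -0.39, 0, 2, 0, 0, 0.35], [0, -0.448, 0, 2, 25, 0, 0.35], [0, -0.448, 0, 2, 60, 0, 0.35], [0, -0.448, -0.009, 2, 90, 0, 0.35], [0, -0.448, -0.009, 2, 97, 0, 0.35], [0, -0.448, -0.009, 2, 97, 0, 0.35]]
  ]
}}

```text
clock: 7.1
tool_pos: [0.4894, -0.2861, 0.0883]
ee_rot: [0.709, -0.705, 0.007, -0.004]
force: [-0.3, 0.6, -0.8]
grip_width: 0.0609
```

```bash
python3 go.py -260 66 90 rear
cat > shot.py <<'E'
import sys
from h import *
t=sys.argv[1]
for n in sys.argv[2:]:
    f=cam(n); im=f["frame"][:,:,::-1]
    if n=="top": im=cv2.resize(im[120:250,220:400],None,fx=4,fy=4,interpolation=cv2.INTER_CUBIC)
    if n=="scene": im=cv2.resize(im[130:280,240:440],None,fx=4,fy=4,interpolation=cv2.INTER_CUBIC)
    cv2.imwrite(f"pics/{t}_{n}.png",im)
E
python3 shot.py d top scene
```

```text
clock 7.1 force [-0.3  0.6 -0.8] rack pos [-0.2576  0.068 ] z 0.0883
turn [-0.0065  0.0001 -0.0048] shift [ 2.  -1.8 -2.4] dist 3.6
```

View pics/d_top.png

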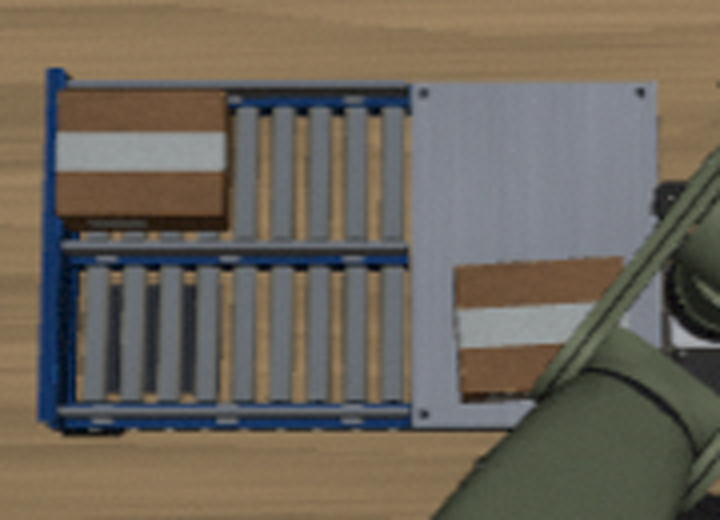

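View pics/d_scene.png

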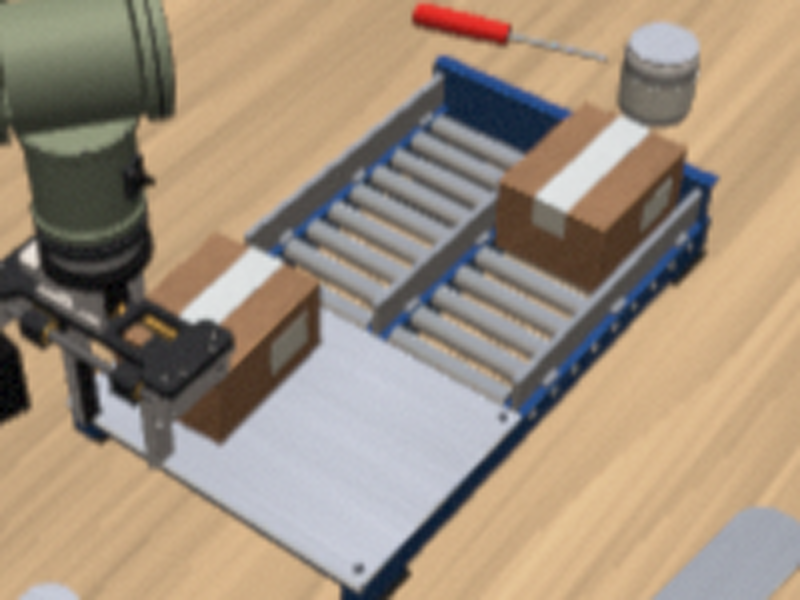

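```bash
cat > m2.py <<'E'
from go import *
def meas(tp,sp):
    T=cam("top");S=cam("scene"); c={"f":.065,"b":-.065}; e={"-":-.05,"+":.05}; zz={"t":.115,"u":.045}
    o=[]
    for f,d,off in((T,tp,(220,120)),(S,sp,(240,130))):
        if d: o.append((f,[[c[k[0]],e[k[1]],zz[k[2]]] for k in d],np.array(list(d.values()))/4+off-.375))
    for oo in ([[o[0]],[o[1]],o] if len(o)>1 else [o]):
        q,r=fit(oo,[.5,-.15,1.57]); print("carton rack",(w2r(q)*1000).round(1),"yaw",(q[2]-YAW).round(4),"res",r.round(1).tolist())
if __name__=="__main__":
    meas({"f-t":(455,267),"b-t":(621,257),"f+t":(462,393)},{"f+t":(217,233),"f-t":(321,288),"f-u":(320,343),"b-u":(221,442)})
E
python3 m2.py
```

```text
carton rack [-146.6   70.7] yaw 0.0513 res [[-0.2, -0.3], [0.3, -0.1], [-0.1, 0.4]]
carton rack [-146.2   70.6] yaw 0.0478 res [[-0.0, -0.6], [-0.1, -1.8], [0.4, 0.5], [-0.2, 1.5]]
carton rack [-146.4   70.6] yaw 0.0496 res [[-0.3, -0.4], [0.3, -0.1], [-0.2, 0.3], [-0.1, -0.6], [-0.2, -1.8], [0.3, 0.5], [-0.2, 1.5]]
```

Request:
{"op": "carry_out", "data": {
  "moves": [
    [[0, 0, 0, 0, 0, 10, 0.35], [0, 0, 0, 0, 0, 22, 0.35], [0, 0, 0, 0, 0, 30, 0.35], [0, 0, 0, 0, 0, 34, 0.35], [0, 0, 0, 0, 0, 38, 0.35], [0, 0, 0, 0, 0, 42, 0.35], [0, 0, 0, 0, 0, 46, 0.35], [0, 0, 0, 0, 0, 50, 0.35]]
  ]
}}

```text
clock: 8.1
tool_pos: [0.4931, -0.2391, 0.0926]
ee_rot: [-0.707, 0.707, -0.005, 0.007]
force: [0.4, -3.5, -1.3]
grip_width: 0.0611
```

```bash
python3 go.py -200 66 88 rear; python3 shot.py e top scene
```

```text
clock 8.1 force [ 0.4 -3.5 -1.3] rack pos [-0.2106  0.065 ] z 0.0926
turn [0.0008 0.     0.003 ] shift [-1.   4.6 10.6] dist 11.5
```

View pics/e_top.png

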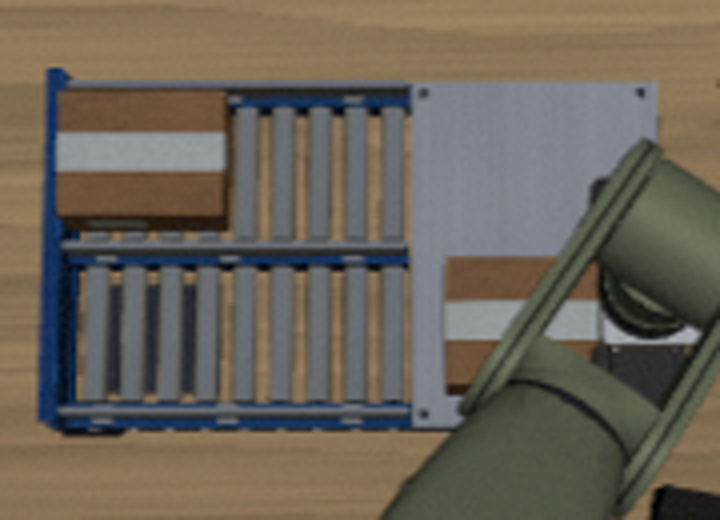

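View pics/e_scene.png

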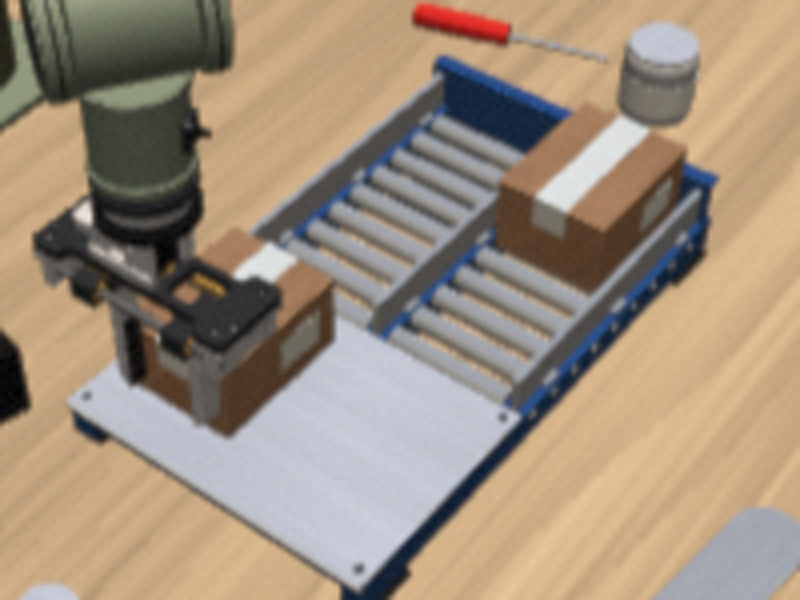

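Run:
```python
from m2 import *
meas({"f-t":(445,257),"f+t":(447,384)},{"f-t":(333,284),"f-u":(333,340),"b-u":(228,436)})
```

```text
carton rack [-137.7   65.9] yaw 0.0085 res [[-0.0, -0.2], [0.0, 0.2]]
carton rack [-133.9   69.2] yaw -0.0061 res [[0.1, -1.8], [0.3, 0.2], [-0.4, 0.8]]
carton rack [-136.9   66.9] yaw 0.0034 res [[-0.2, -0.0], [-0.3, 0.4], [0.0, -1.1], [0.2, 0.9], [-0.2, 1.7]]
```

Request:
{"op": "carry_out", "data": {
  "moves": [
    [[0, 0, 0, -0.5, 1, 5, 0.35], [0, 0, 0, -1, 2, 10, 0.35], [0, 0, 0, -1, 3, 15, 0.35], [0, 0, 0, -1, 3, 20, 0.35], [0, 0, 0, -1, 3, 25, 0.35], [0, 0, 0, -1, 3, 30, 0.35], [0, 0, 0, -1, 3, 35, 0.35], [0, 0, 0, -1, 3, 40, 0.35]]
  ]
}}

```text
clock: 9.1
tool_pos: [0.4948, -0.2003, 0.0913]
ee_rot: [-0.706, 0.708, -0.003, 0.009]
force: [0.5, -6.3, 3.7]
grip_width: 0.0609
```

```bash
python3 go.py 90 66 90 rear; python3 shot.py f top scene
```

```text
clock 9.1 force [ 0.5 -6.3  3.7] rack pos [-0.1717  0.0639] z 0.0913
turn [ 0.0033 -0.0005  0.0077] shift [ -2.2   0.4 261.7] dist 261.7
```

View pics/f_top.png

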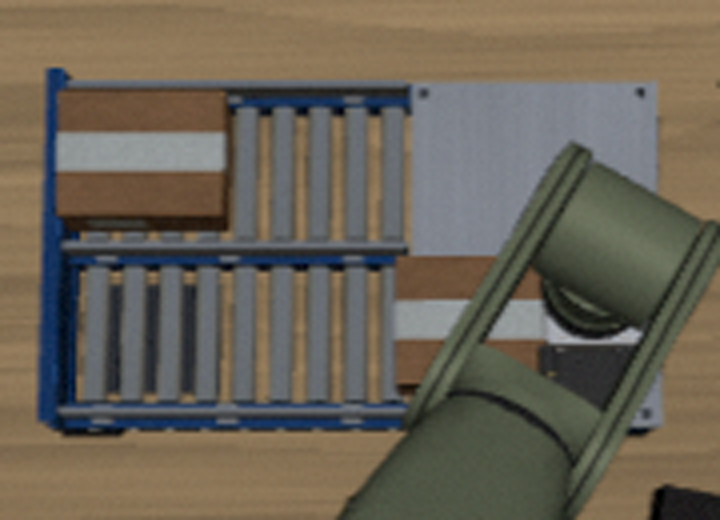

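View pics/f_scene.png

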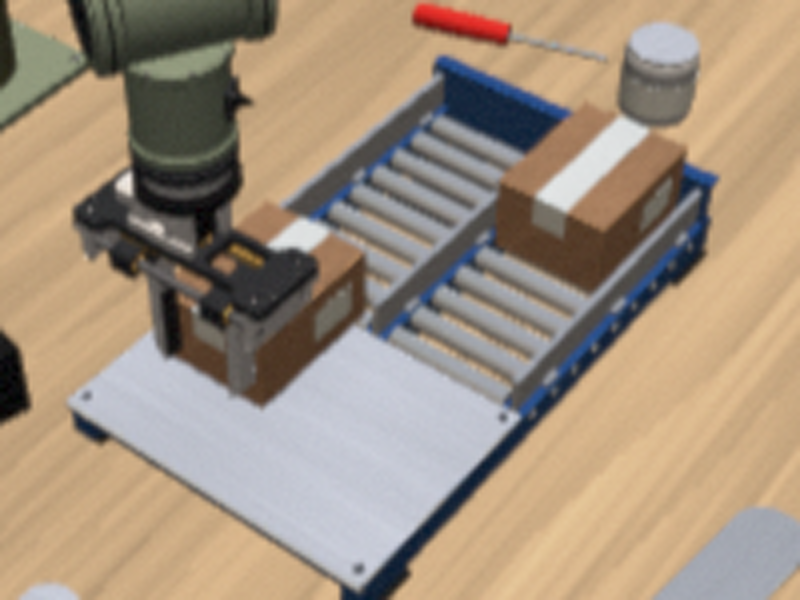

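Run:
```python
from m2 import *
meas({"f-t":(397,256.5),"f+t":(397,384)},{"f-t":(366,256),"f-u":(364,310),"b-u":(262,405)})
```

```text
carton rack [-100.1   66.3] yaw -0.0032 res [[-0.0, -0.2], [0.0, 0.2]]
carton rack [-93.1  69.3] yaw -0.0072 res [[-0.0, -2.0], [0.3, 0.5], [-0.3, 0.4]]
carton rack [-98.5  66. ] yaw 0.006 res [[-0.7, -0.1], [-0.4, 0.2], [-0.3, -0.9], [0.0, 1.6], [-0.2, 2.0]]
```

Request:
{"op": "carry_out", "data": {
  "moves": [
    [[0, 0, 0.005, 0, 0, 5, 0.35], [0, 0, 0.005, -0.5, 0, 10, 0.35], [0, 0, 0.005, -1, 0, 15, 0.35], [0, 0, 0.005, -1, 0, 20, 0.35], [0, 0, 0.005, -1, 0, 25, 0.35], [0, 0, 0.005, -1, 0, 30, 0.35], [0, 0, 0.005, -1, 0, 35, 0.35], [0, 0, 0.005, -1, 0, 40, 0.35]]
  ]
}}

```text
clock: 10.1
tool_pos: [0.4939, -0.1587, 0.0905]
ee_rot: [-0.707, 0.707, -0.005, 0.006]
force: [-0.6, -4.5, 3.1]
grip_width: 0.0612
```

```bash
python3 go.py 90 64.5 90 rear; python3 shot.py g top
```

```text
clock 10.1 force [-0.6 -4.5  3.1] rack pos [-0.1302  0.0655] z 0.0905
turn [ 0.0008 -0.0003  0.0013] shift [  1.    0.3 220.2] dist 220.2
```

View pics/g_top.png

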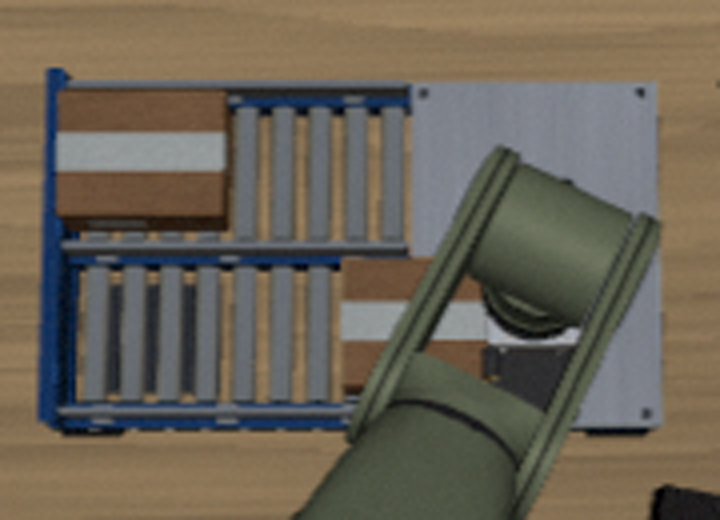

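Request:
{"op": "carry_out", "data": {
  "moves": [
    [[0, 0, 0, 0, 0, 5, 0.35], [0, 0, 0, 0.5, 0, 10, 0.35], [0, 0, 0, 1, 0, 15, 0.35], [0, 0, 0, 1, 0, 20, 0.35], [0, 0, 0, 1, 0, 25, 0.35], [0, 0, 0, 1, 0, 30, 0.35], [0, 0, 0, 1, 0, 35, 0.35], [0, 0, 0, 1, 0, 40, 0.35]]
  ]
}}

```text
clock: 10.95
tool_pos: [0.4953, -0.1171, 0.0902]
ee_rot: [0.707, -0.707, 0.005, -0.006]
force: [-1.4, -3.1, 2.4]
grip_width: 0.0611
```

```bash
python3 go.py 90 64.5 90 rear; python3 shot.py i top scene
```

```text
clock 10.95 force [-1.4 -3.1  2.4] rack pos [-0.0886  0.0648] z 0.0902
turn [-0.0009 -0.0002  0.0007] shift [  0.3   0.3 178.6] dist 178.6
```

View pics/i_top.png

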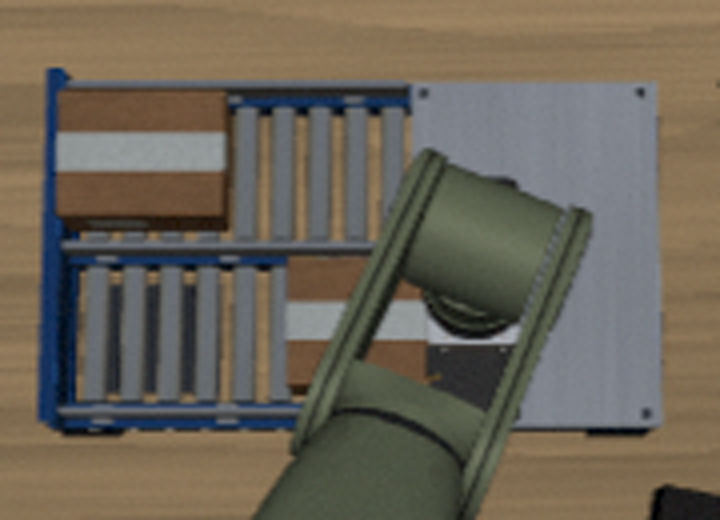

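View pics/i_scene.png

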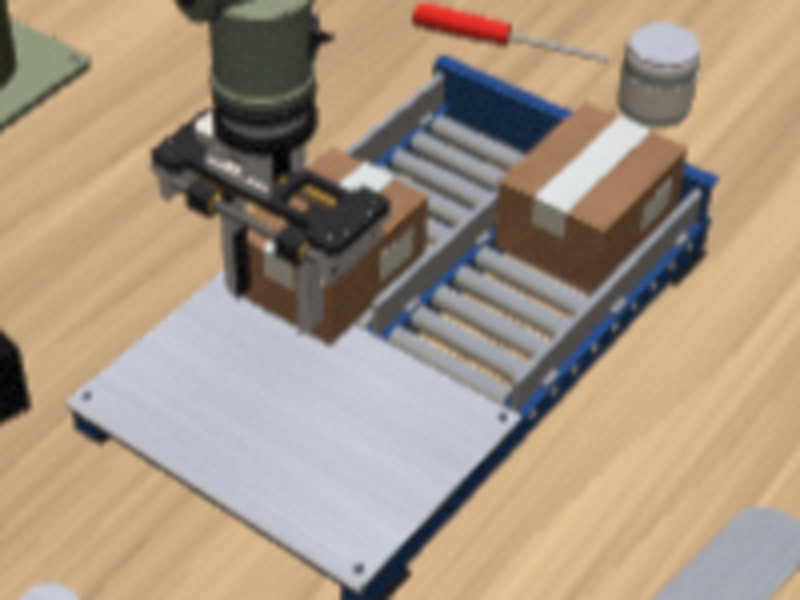

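Run:
```python
from m2 import *
meas({"f-t":(287,258),"f+t":(288,387)},{"f-t":(428,204),"b-u":(332,344)})
# rail lines & tape edge via subpixel gradient in top image
T=cam("top"); g=cv2.cvtColor(T["frame"],cv2.COLOR_RGB2GRAY).astype(float)
def trans(us,v0,v1,sign):
    out=[]
    for u in us:
        col=g[v0:v1,u]; d=np.diff(col)*sign; k=int(d.argmax()); k=min(max(k,1),len(d)-2)
        a,b,c=d[k-1:k+2]; out.append(v0+k+.5+.5*(a-c)/(a-2*b+c+1e-9))
    p=np.polyfit(us,out,1); r=np.array(out)-np.polyval(p,us); return p,np.abs(r).max()
print("tape top",trans(range(293,308),192,199,1),"tape bot",trans(range(293,306),201,209,-1))
print("stored tape",trans(range(238,274),149,156,1),trans(range(238,274),159,166,-1))
print("mid rail",trans(range(240,300),177,184,1)); print("far rail",trans(range(282,318),137,143,1))
print("plate top edge",trans(range(330,382),137,144,1))
```

```text
carton rack [-16.   66.7] yaw 0.013 res [[0.0, 0.0], [-0.0, -0.0]]
carton rack [-13.2  65.5] yaw -0.0031 res [[0.5, -2.1], [-0.5, 1.3]]
carton rack [-15.5  65.7] yaw 0.0187 res [[-0.3, -0.2], [-0.1, -0.2], [-0.1, -2.1], [-0.4, 1.6]]
tape top (array([-2.59924493e-02,  2.02709724e+02]), np.float64(0.3967084098987357)) tape bot (array([-9.64708406e-02,  2.33031955e+02]), np.float64(1.1671437153774775))
stored tape (array([-1.17623557e-04,  1.52605745e+02]), np.float64(0.042366479929114575)) (array([-2.08191077e-04,  1.62420582e+02]), np.float64(0.05492764003642492))
mid rail (array([1.81254888e-02, 1.74342830e+02]), np.float64(2.6898494215135713))
far rail (array([9.89787238e-03, 1.35412590e+02]), np.float64(7.776414261195356))
plate top edge (array([ 2.09169301e+06, -7.24365956e+08]), np.float64(929522750.7191755))
```

Request:
{"op": "carry_out", "data": {
  "moves": [
    [[0, 0, 0, 0, 0, 5, 0.35], [0, 0, 0, 0, 0, 10, 0.35], [0, 0, 0, 0, 0, 15, 0.35], [0, 0, 0, 0, 0, 20, 0.35], [0, 0, 0, 0, 0, 25, 0.35], [0, 0, 0, 0, 0, 30, 0.35], [0, 0, 0, 0, 0, 35, 0.35], [0, 0, 0, 0, 0, 40, 0.35]]
  ]
}}

```text
clock: 12.0
tool_pos: [0.4957, -0.0762, 0.0898]
ee_rot: [0.708, -0.706, 0.006, -0.006]
force: [0.9, -1.4, -0.2]
grip_width: 0.0613
```

```bash
python3 go.py 90 64.5 90 rear; python3 shot.py j top
```

```text
clock 12.0 force [ 0.9 -1.4 -0.2] rack pos [-0.0476  0.065 ] z 0.0898
turn [-0.0025 -0.0004  0.0002] shift [5.000e-01 1.000e-01 1.376e+02] dist 137.6
```

View pics/j_top.png

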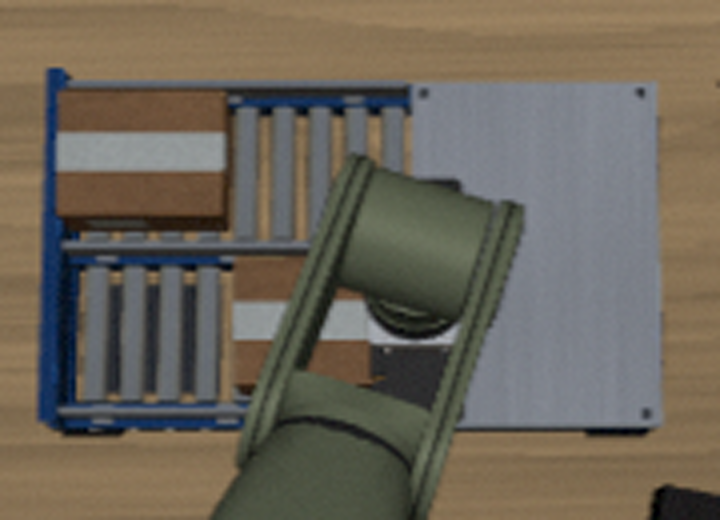

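Request:
{"op": "carry_out", "data": {
  "moves": [
    [[0, 0, 0, 0, 0, 5, 0.35], [0, 0, 0, 0, 0, 10, 0.35], [0, 0, 0, 0, 0, 15, 0.35], [0, 0, 0, 0, 0, 20, 0.35], [0, 0, 0, 0, 0, 25, 0.35], [0, 0, 0, 0, 0, 30, 0.35], [0, 0, 0, 0, 0, 35, 0.35], [0, 0, 0, 0, 0, 40, 0.35]]
  ]
}}

```text
clock: 12.85
tool_pos: [0.496, -0.035, 0.0898]
ee_rot: [0.708, -0.706, 0.006, -0.006]
force: [0.8, -0.7, -0.2]
grip_width: 0.061
```

```bash
python3 go.py 90 64.5 90 rear; python3 shot.py k top scene
```

```text
clock 12.85 force [ 0.8 -0.7 -0.2] rack pos [-0.0064  0.0654] z 0.0898
turn [-0.0035 -0.0001 -0.0005] shift [ 0.9  0.1 96.4] dist 96.4
```

View pics/k_top.png

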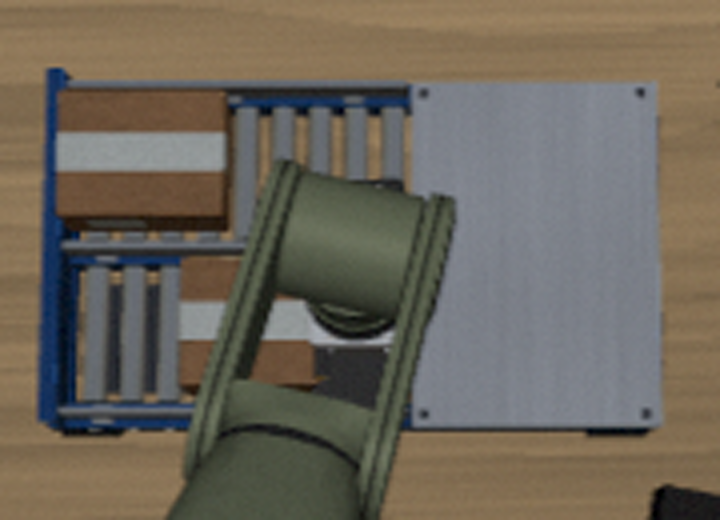

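View pics/k_scene.png

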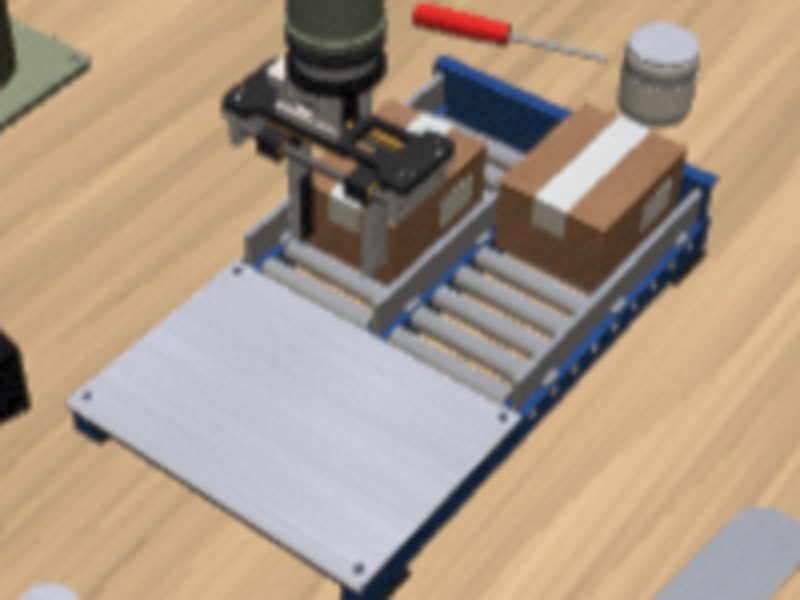

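Request:
{"op": "carry_out", "data": {
  "moves": [
    [[0, 0, 0, 0, 0, 5, 0.35], [0, 0, 0, 0, 0, 10, 0.35], [0, 0, 0, 0, 0, 15, 0.35], [0, 0, 0, 0, 0, 20, 0.35], [0, 0, 0, 0, 0, 25, 0.35], [0, 0, 0, 0, 0, 30, 0.35], [0, 0, 0, 0, 0, 35, 0.35], [0, 0, 0, 0, 0, 40, 0.35]]
  ]
}}

```text
clock: 13.75
tool_pos: [0.4964, 0.006, 0.0899]
ee_rot: [0.709, -0.706, 0.006, -0.005]
force: [-0.5, -1.4, -0.3]
grip_width: 0.0613
```

```bash
python3 go.py 90 64.5 90 rear; python3 shot.py l top
```

```text
clock 13.75 force [-0.5 -1.4 -0.3] rack pos [0.0346 0.0657] z 0.0899
turn [-0.0044  0.0007 -0.0012] shift [ 1.2  0.2 55.4] dist 55.4
```

View pics/l_top.png

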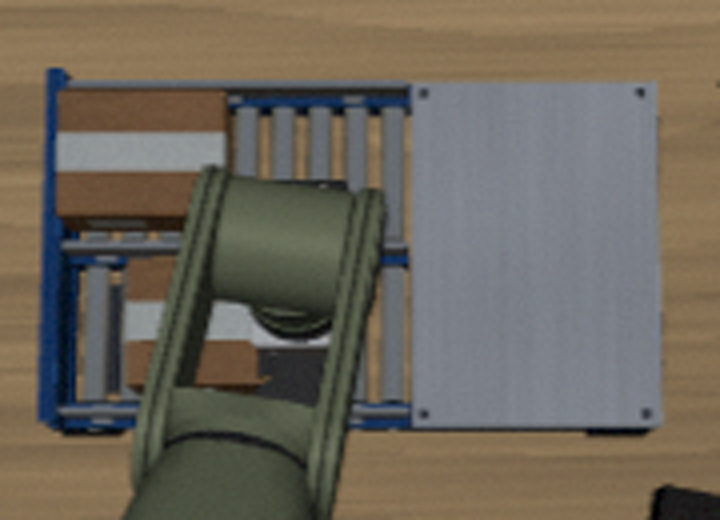

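Request:
{"op": "carry_out", "data": {
  "moves": [
    [[0, 0, 0, 0, 0, 5, 0.35], [0, 0, 0, 0, 0, 10, 0.35], [0, 0, 0, 0, 0, 15, 0.35], [0, 0, 0, 0, 0, 20, 0.35], [0, 0, 0, 0, 0, 25, 0.35], [0, 0, 0, 0, 0, 30, 0.35], [0, 0, 0, 0, 0, 34, 0.35], [0, 0, 0, 0, 0, 37, 0.35]]
  ]
}}

```text
clock: 14.6
tool_pos: [0.4966, 0.0442, 0.09]
ee_rot: [0.709, -0.705, 0.006, -0.005]
force: [0.4, -0.6, -1.4]
grip_width: 0.0613
```

```bash
python3 go.py 90 64.5 90 rear; python3 shot.py m top scene
```

```text
clock 14.6 force [ 0.4 -0.6 -1.4] rack pos [0.0727 0.066 ] z 0.09
turn [-0.0052  0.0012 -0.0018] shift [ 1.5  0.1 17.3] dist 17.4
```

View pics/m_top.png

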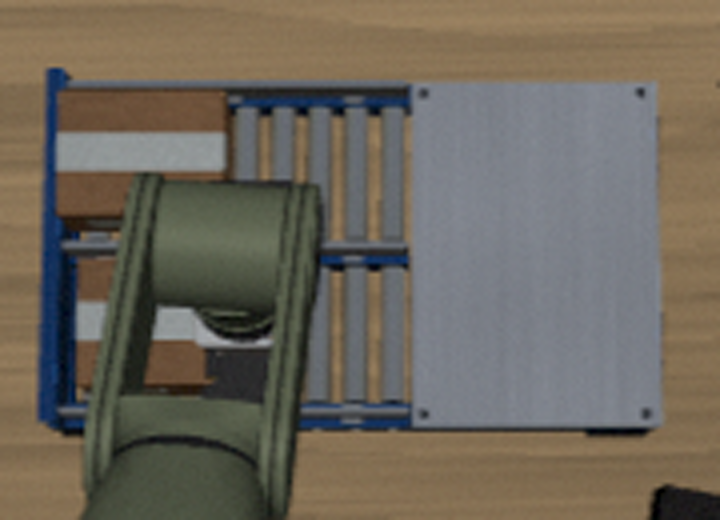

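View pics/m_scene.png

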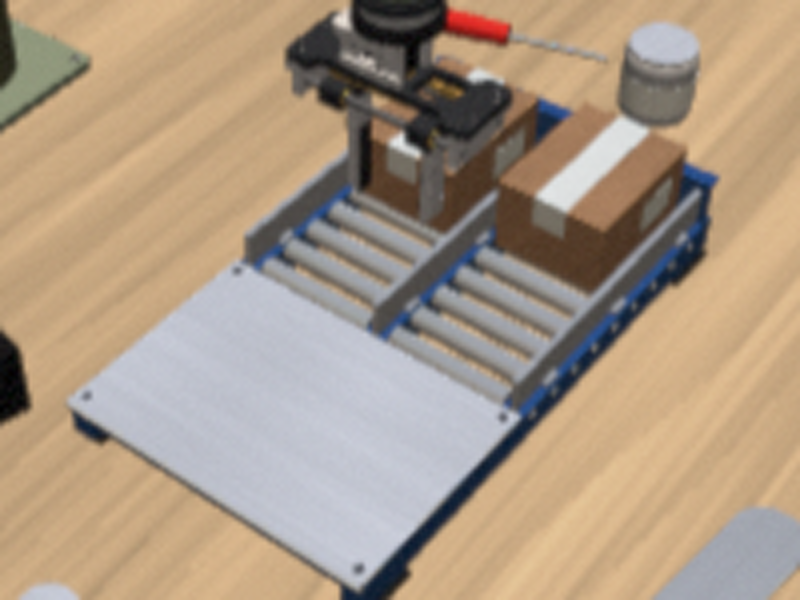

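Request:
{"op": "carry_out", "data": {
  "moves": [
    [[0, 0, 0, 0, 0, 2.5, 0.35], [0, 0, 0, 0, 0, 5, 0.35], [0, 0, 0, 0, 0, 7.5, 0.35], [0, 0, 0, 0, 0, 10, 0.35], [0, 0, 0, 0, 0, 12, 0.35], [0, 0, 0, 0, 0, 13.5, 0.35], [0, 0, 0, 0, 0, 14.5, 0.35], [0, 0, 0, 0, 0, 14.5, 0.35]]
  ]
}}

```text
clock: 15.5
tool_pos: [0.4967, 0.0592, 0.0901]
ee_rot: [0.709, -0.705, 0.006, -0.004]
force: [-0.6, -0.4, 0.2]
grip_width: 0.0611
```

```bash
python3 go.py 90 64.5 90 rear; python3 shot.py n top scene
```

```text
clock 15.5 force [-0.6 -0.4  0.2] rack pos [0.0877 0.0662] z 0.0901
turn [-0.0062  0.0016 -0.0021] shift [1.7 0.1 2.3] dist 2.9
```

View pics/n_top.png

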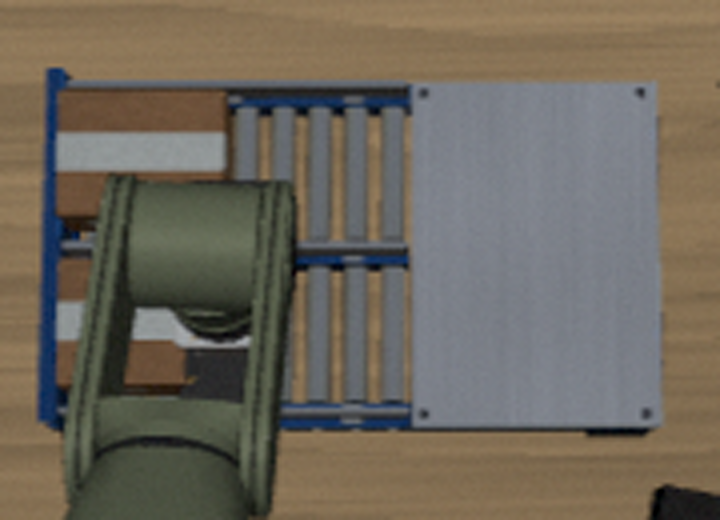

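View pics/n_scene.png

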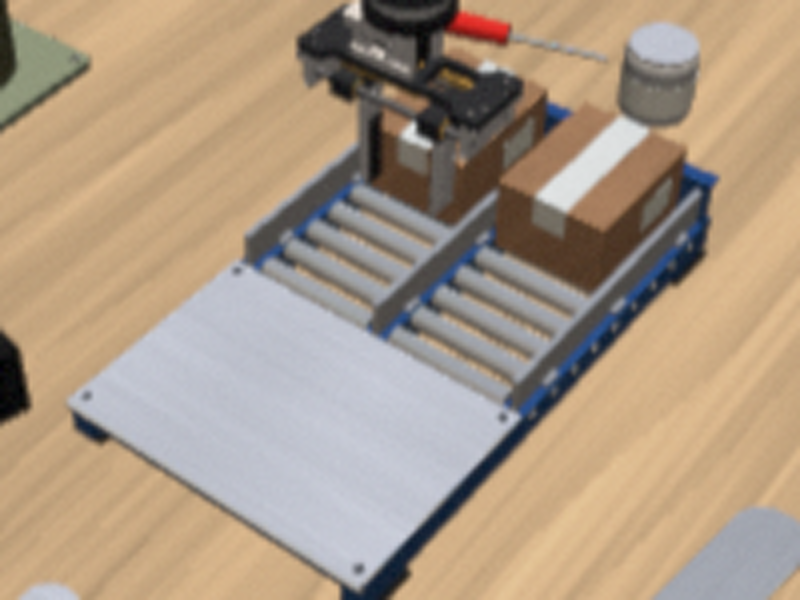

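Request:
{"op": "carry_out", "data": {
  "moves": [
    [[0, 0, 0, 0, 0, 0.7, 0.35], [0, 0, 0, 0, 0, 1.4, 0.35], [0, 0, 0, 0, 0, 2, 0.35], [0, 0, 0, 0, 0, 2, 0.35]]
  ]
}}

```text
clock: 16.0
tool_pos: [0.4967, 0.0611, 0.0901]
ee_rot: [0.709, -0.705, 0.006, -0.004]
force: [0.7, -1.2, 0.2]
grip_width: 0.061
```

```bash
python3 go.py 90 64.5 90 rear; python3 shot.py o top; python3 go.py 90 64.5 90 rear
```

```text
clock 16.0 force [ 0.7 -1.2  0.2] rack pos [0.0897 0.0663] z 0.0901
turn [-0.0062  0.0015 -0.0022] shift [1.8 0.1 0.3] dist 1.8
clock 16.05 force [-1.  -0.9 -0.6] rack pos [0.0896 0.0663] z 0.0901
turn [-0.0063  0.0014 -0.0022] shift [1.8 0.1 0.3] dist 1.8
```

View pics/o_top.png

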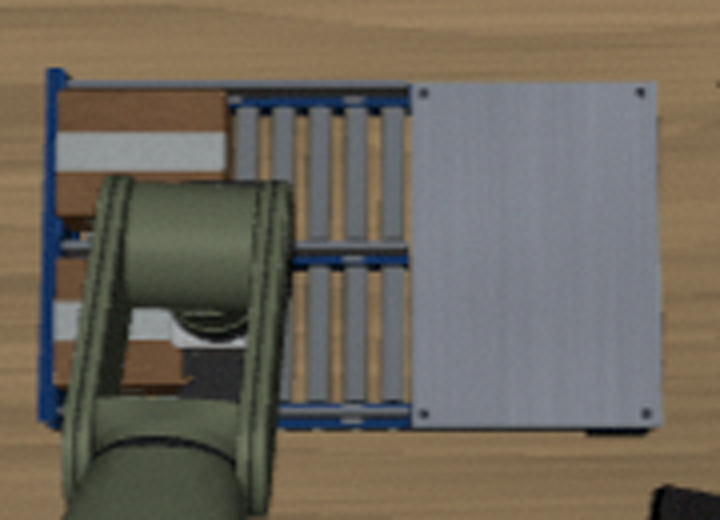

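Request:
{"op": "carry_out", "data": {
  "moves": [
    [[0, 0, 0, 0, 0, 0.5, 0.35], [0, 0, 0, 0, 0, 1, 0.35], [0, 0, 0, 0, 0, 1, 0.35]]
  ]
}}

```text
clock: 16.35
tool_pos: [0.4967, 0.0622, 0.0901]
ee_rot: [0.709, -0.705, 0.006, -0.004]
force: [-0.0, -1.3, 0.2]
grip_width: 0.0608
```

```bash
python3 go.py 90 64.5 90 rear; python3 shot.py p wrist; python3 go.py 90 64.5 90 rear
```

```text
clock 16.35 force [-0.  -1.3  0.2] rack pos [0.0907 0.0663] z 0.0901
turn [-0.0063  0.0016 -0.0022] shift [ 1.8  0.1 -0.8] dist 1.9
clock 16.4 force [ 0.8 -1.5  0.1] rack pos [0.0907 0.0663] z 0.0901
turn [-0.0064  0.0015 -0.0022] shift [ 1.8  0.1 -0.7] dist 1.9
```

View pics/p_wrist.png

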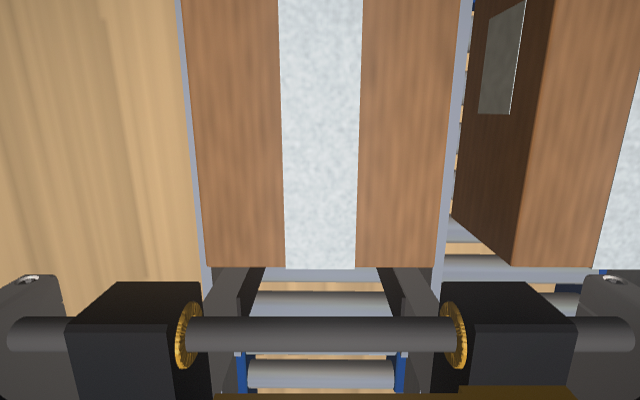

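Run:
```python
from go import *
f=cam("wrist"); g=cv2.cvtColor(f["frame"],cv2.COLOR_RGB2GRAY); 
cv2.imwrite("pics/q.png",cv2.resize(f["frame"][225:300,190:600,::-1],None,fx=1.95,fy=6))
for uv in((207,268),(283,268.5),(356,268.5),(437,268),(515,265.5),(592,268)): print(uv,(w2r(ray(f,uv,.115)[0])*1000).round(1))
```

```text
(207, 268) [ 99.7 116.1]
(283, 268.5) [99.6 82.9]
(356, 268.5) [99.7 51. ]
(437, 268) [100.   15.7]
(515, 265.5) [101.3 -18.1]
(592, 268) [100.2 -51.8]
```

View pics/q.png

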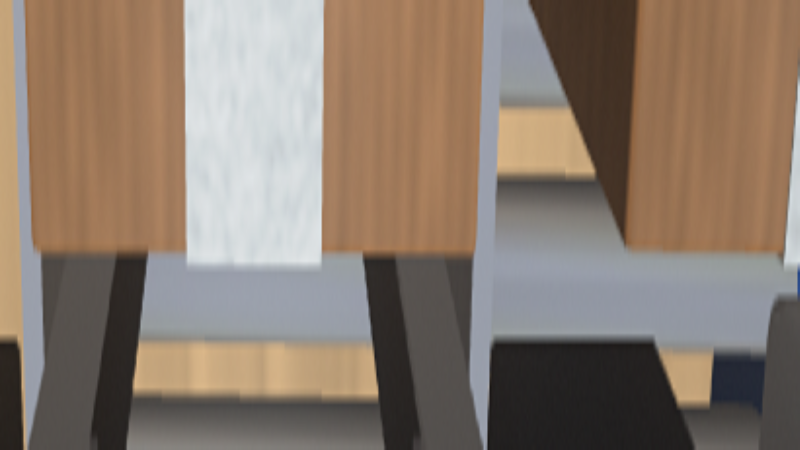

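Request:
{"op": "carry_out", "data": {
  "moves": [
    [[0, 0, 0, 0, 0, 0.5, 0.35], [0, 0, 0, 0, 0, 0.8, 0.35], [0, 0, 0, 0, 0, 0.8, 0.35]]
  ]
}}

```text
clock: 16.75
tool_pos: [0.4967, 0.063, 0.0901]
ee_rot: [0.709, -0.705, 0.006, -0.004]
force: [0.6, -0.8, 0.3]
grip_width: 0.0609
```

Request:
{"op": "carry_out", "data": {
  "moves": [
    [[0, 0, 0, 0, 0, 0.5, 0.35], [0, 0, 0, 0, 0, 0.8, 0.35], [0, 0, 0, 0, 0, 0.8, 0.35]]
  ]
}}

```text
clock: 17.05
tool_pos: [0.4967, 0.0638, 0.0901]
ee_rot: [0.709, -0.705, 0.006, -0.004]
force: [0.0, -0.7, -0.7]
grip_width: 0.061
```

Run:
```python
from go import *
print(bot.state()["force"])
f=cam("wrist"); g=cv2.cvtColor(f["frame"],cv2.COLOR_RGB2GRAY).astype(float)
cv2.imwrite("pics/q2.png",cv2.resize(f["frame"][225:300,190:600,::-1],None,fx=1.95,fy=6))
```

```text
[ 0.0392006  -0.73039823 -0.7156915 ]
```

View pics/q2.png

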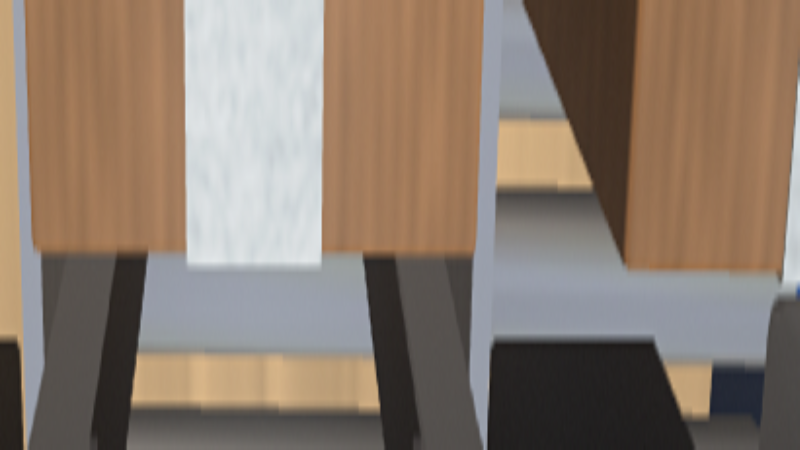

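Request:
{"op": "carry_out", "data": {
  "moves": [
    [[0, 0, 0, 0, 0, 0.4, 0.35], [0, 0, 0, 0, 0, 0.8, 0.35], [0, 0, 0, 0, 0, 0.8, 0.35]]
  ]
}}

```text
clock: 17.4
tool_pos: [0.4967, 0.0639, 0.0901]
ee_rot: [0.709, -0.705, 0.006, -0.004]
force: [0.3, -4.4, 0.5]
grip_width: 0.061
```

Run:
```python
from go import *
s=bot.state();print(s["force"],s["wrist_torque"],s["clock"])
f=cam("wrist")
cv2.imwrite("pics/q3.png",cv2.resize(f["frame"][225:300,190:600,::-1],None,fx=1.95,fy=6))
```

```text
[ 0.27474707 -4.39555999  0.54979863] [-0.96028292 -0.0106498  -0.17945075] 17.4
```

View pics/q3.png

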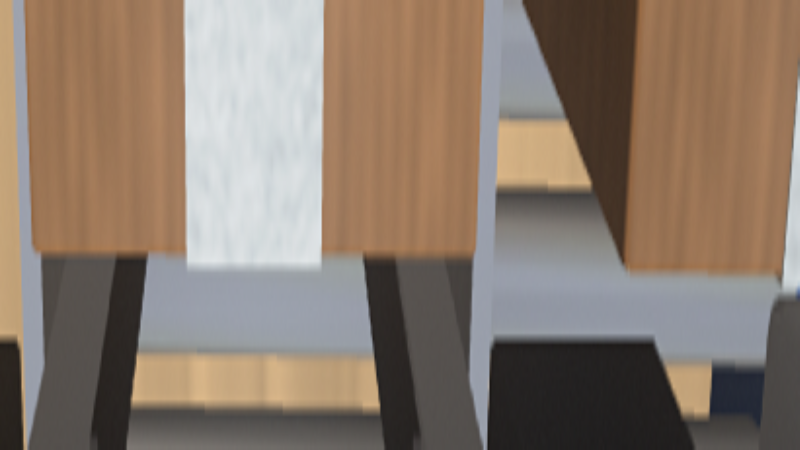

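The push force rose to 4.4 N and the motion stalled, so the carton is against the stop. I'll back straight off, then raise the gripper.

Request:
{"op": "carry_out", "data": {
  "moves": [
    [[0, 0, 0, 0, 0, -1, 0.35], [0, 0, 0, 0, 0, -4, 0.35], [0, 0, 0, 0, 0, -12, 0.35], [0, 0, 0, 0, 0, -25, 0.35], [0, 0, 0, 0, 0, -35, 0.35], [0, 0, 0, 0, -30, -38, 0.35], [0, 0, 0, 0, -75, -40, 0.35], [0, 0, 0, 0, -120, -60, 0.35]]
  ]
}}

```text
clock: 18.25
tool_pos: [0.4951, 0.0035, 0.2104]
ee_rot: [0.709, -0.705, 0.006, -0.003]
force: [1.0, 0.2, 0.5]
grip_width: 0.061
```

Request:
{"op": "carry_out", "data": {
  "moves": [
    [[0, 0, 0, 0, -10, -45, 0.35], [0, 0, 0, 0, -10, -90, 0.35], [0, 0, 0, 0, -10, -135, 0.35], [0, 0, 0, 0, -10, -180, 0.35], [0, 0, 0, 0, -10, -220, 0.35], [0, 0, 0, 0, -10, -240, 0.35], [0, 0, 0, 0, -10, -240, 0.35]]
  ]
}}

```text
clock: 18.95
tool_pos: [0.4912, -0.2401, 0.2187]
ee_rot: [0.709, -0.705, 0.008, -0.005]
force: [-0.0, 0.2, 0.7]
grip_width: 0.0611
```

```bash
python3 shot.py z top scene
```

```text
(no output)
```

View pics/z_top.png

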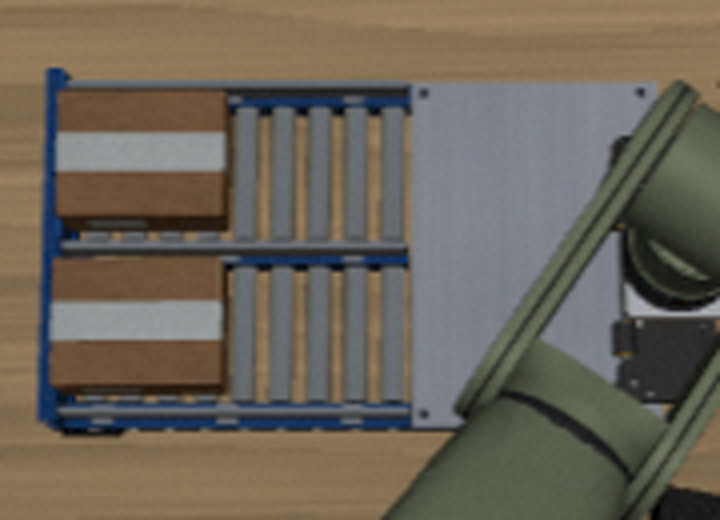

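View pics/z_scene.png

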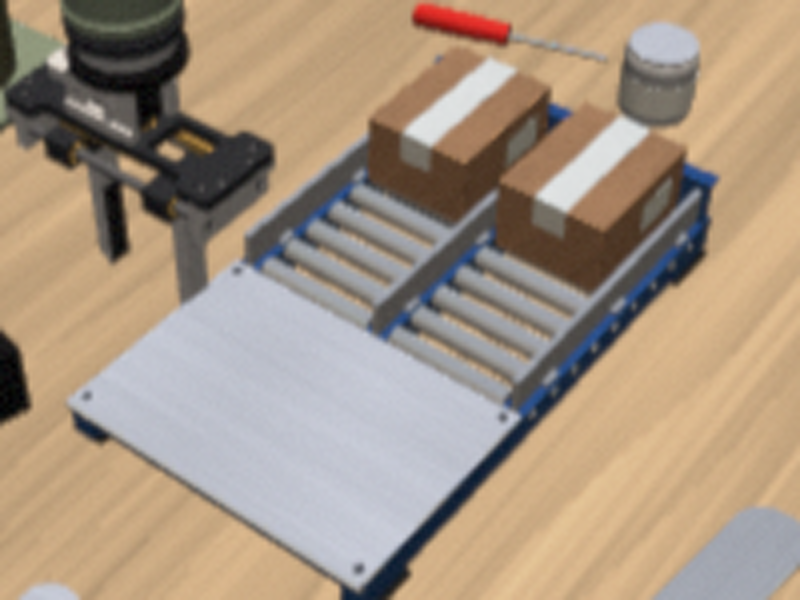

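Run:
```python
from m2 import *
meas({"f-t":(53,258),"b-t":(224,258),"b+t":(221,384),"f+t":(51,387)},{"f+t":(458,48),"f-t":(551,92),"b-t":(463,164),"b+t":(370,123),"b-u":(459,221)})
print(bot.state()["clock"],bot.state()["force"])
print(bot.hand_in())
```

```text
carton rack [164.4  66.5] yaw 0.0025 res [[0.2, -0.0], [-0.4, -0.3], [0.1, 0.4], [0.1, -0.1]]
carton rack [163.8  64. ] yaw -0.0154 res [[-0.1, -0.4], [0.4, -0.6], [0.2, 0.6], [-0.8, -1.1], [0.2, 2.3]]
carton rack [164.5  65.7] yaw -0.0032 res [[0.3, -0.4], [-0.4, -0.4], [-0.0, 0.3], [-0.1, -0.5], [-0.6, -0.6], [-0.0, -1.1], [0.2, 0.2], [-1.0, -1.2], [0.2, 1.9]]
19.15 [ 0.48544994 -0.49674672 -0.46039356]
the job is handed in; nothing more can be done
None
```

The carton now stands square against the end stop in the empty lane, and I handed the job in at about 19 s of the 72 s allowed. No verdict was reported.

**What I did:** I squared and centred the carton with a fingertip push on its side. I then pushed it from behind with both fingers at about 50 mm/s, slowing to steps under 1 mm until it touched the stop at about 4.4 N. Then I backed straight off and raised the gripper clear.

**Last checks:**

| Check | Measured | Target | Tolerance |
|---|---|---|---|
| Position along the lane (both cameras) | 164.5 mm | 164 mm | ±5 mm |
| Position across the lane (both cameras) | 65.7 mm | 66 mm | ±13 mm |
| Angle to the lane (both cameras) | −0.003 rad | 0 rad | 0.06 rad |

- **Camera disagreement:** The two cameras taken singly differed by about 2.5 mm across the lane and 0.018 rad in angle. Both readings are within tolerance.
- **Side push:** The first side push left the carton 0.05 rad askew. The push from behind straightened it before it reached the rails.
- **Rails and other objects:** I saw no rail contact in the pictures or the wrist force. The stored carton looks unmoved in the last pictures. I did not re-measure the piston, tin or screwdriver; the arm stayed well away from them.

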